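# Set sprung tweezers to the gap marked on the setting gauge

## Task

Lift the sprung tweezers out of their stand, lower both tips about 10 mm into the slot of the aluminium setting gauge so that they hang clear of its bottom and sides, and squeeze until one tip is level with each of the two pointers. Hold that gap steady for over two seconds and finish while still holding the tweezers so: do not let go or put them down. Never squeeze the tips shut or nearly shut, do not push the pointers out of place, and leave the screwdriver, bearing and oil bottle alone.

Things in the scene. Friction and masses are not known exactly. Their poses are not given: they have to be found in the camera images.
- tweezers: Bare steel sprung tweezers, 90 mm tall, 50 to 100 g, upright in the stand at first, tips down. Origin: midway between the relaxed tips' lower ends; z up along them; y is the line along which the two limbs open and close, x their thin direction (14 mm at most). Spine block at the top: 12 x 26 mm, z = 76 to 90 mm. Taken from above at the pads, spine between the fingers. Let go, they spring open.
- pad_a (a point): Middle of the outer face of the ribbed dark finger pad on the +y limb, 44 mm above the tips; the pad is 14 mm wide in x and spans 31 to 57 mm above the tips. Relaxed, the pads measure 51 mm over their outer faces; squeezing them to 44 or 45 mm is enough to lift. Each pad needs about 2.5 N to begin to move, 6 N at 42 mm across, 8 N at 38 mm.
- pad_b (a point): The same for the pad on the -y limb; both limbs move alike.
- tip_a (a point): Lower end of the +y limb, middle of its 6 x 4 mm (x, y) flat tip. Relaxed, tip_a and tip_b are 44 mm apart; closing the pads by 1 mm brings the tips about 2.1 mm nearer each other. The tips also sink up to 2 mm against the spine as they close.
- tip_b (a point): The same for the -y limb.
- limb_a (a joint): Closing angle of the +y limb about its hinge in the spine, 82 mm above the tips: 0 relaxed; the tips' centres are about 44 mm - 164 mm x angle apart (0.11 rad: 26 mm, 0.17 rad: 16 mm). The tips meet at 0.245; above 0.235 they are nearly shut.
- stand: Black stand, fixed: block 32 x 71 x 24 mm (x, y, z) on a thin rubber foot 60 x 100 mm. Origin: centre of its underside, z up. The pocket in its top (8 mm in x, 51 mm in y, 20 mm deep, floor at z = 4 mm) holds the lowest 20 mm of the tweezers, the tweezers' y along the stand's y.
- gauge: Aluminium setting gauge, fixed: block 64 x 100 mm (x = -22 to +42 mm, y = -50 to +50 mm), 34 mm tall. Origin: on the underside, below the middle of the slot; z up. The slot in its top is 18 mm wide in x (centred on x = 0), 72 mm long in y (centred on y = 0) and 24 mm deep. Two pointers lie on the ledge on its +x side.
- mark_fixed (a point): Where the fixed pointer points: in the slot's mouth, middle of its width, at the height of the block's top, y = -10 mm on the gauge; axes as the gauge's. The pointer is a dark steel piece 7 mm wide, 5 mm thick, with a brass screw 3 mm taller; its point ends 10 mm from the slot's centre line, on the +x side. It shows where one tip belongs along y.
- mark_slide (a point): The same for the adjustable pointer, which is set somewhere from 16 to 26 mm to the +y side of the fixed one. It gives way to about 4 N, so it must not be bumped.
- screwdriver: Screwdriver lying flat, black handle; bystander. Origin about the middle of its underside.
- bearing: Steel bearing ring 52 mm across, 15 mm tall, lying flat; bystander. Origin: centre of its underside.
- oil: White bottle 44 mm across, 90 mm tall, standing; bystander. Origin: centre of its underside.

How it is judged:
By the outcome, as a careful person would: the job done as asked, in the order asked, and still so for the second after the job is handed in, while the arm keeps its last pose, push and grip.
It also fails if it takes over 54 s, if anything falls off the work surface, if the arm or the gripper's body presses on something with over 40 N, if the wrist force passes 120 N, or if a joint passes its speed limit or range.

## Robot

A 7-joint arm with a two-finger parallel gripper is mounted at the origin on the work surface. World frame = base frame: x ahead of the robot, y to its left, z up, the work surface at z = 0. Lengths are in m, angles in rad, forces in N, time in s.
With the tool pointing down it reaches from about 0.4 to 0.85 m from the base axis. Payload 10.4 kg.
Tool frame: the origin (TCP) lies between the finger pads; the fingertips stand manip.tcp_to_tips ahead of it and the grasp point (between the pads) lies 2 mm behind it (manip.tcp_to_tips is the distance from the TCP to the fingertips, in m); y points along the fingers, z is the direction in which the jaws open and shut, and the axes are right-handed (so a half turn about y gives the same grasp; the last joint's range is limited). The gripper opens to 85 mm and grips with 20 to 120 N. Pads are 22 mm wide; open, the fingers measure 114 mm over their backs; the gripper's body (76 mm by 85 mm) begins 54 mm behind the grasp point. The pads swing forward as they close: fully open they stand 13 mm farther back than shut.
Start: joints at [-1.312, 0.332, -0.065, 1.46, 0.022, 1.35, -0.088], TCP at [0.174, 0.6, 0.248] pointing down, gripper open.
Joint ranges: [-2.6, 2.6], [-0.5, 2.12], [-1.47, 1.34], [0.16, 2.42], [-1.27, 4.41], [0.06, 2.06], [-2.6, 2.6]. Speed limits (rad/s): [2.22, 2.22, 2.79, 2.79, 3.14, 3.14, 3.14].

## Interface

Orientations are given as a unit quaternion [x, y, z, w].
In Python, from workcell import manip gives the robot as it stands. The module is installed in compiled form; this text tells all that it offers.
- The arm moves only by the tool move_arm, never from a script. Its argument "increments" is a list of rows, each an object with "offset": the shift along the tool's x, y, z in m, a list of three; "yaw": the turn about the tool's y in degrees; "jaw": the closure in counts, from 0 (fully open) to 255 (shut). In form: [{"offset": [tx, ty, tz], "yaw": yaw, "jaw": jaw}, ...]. A call has 1 to 10 rows; each row is the pose to reach, as a shift and turn from the pose measured when the call began, along the tool's axes at that moment; what a row does not reach only later rows make up. A row lasts 1/12 s, in which the tool goes at most 41.7 mm and 7.16 degrees, less where a joint would pass 70% of its speed; a pose out of reach is approached as far as the arm can. A call with a gripper value outside its range is refused whole. The fingers move at their own pace and stop on an object; "squeeze" is the grip in N (left out, the last holds). Time passes only in rows, so rows that repeat a pose let the fingers close. It gives the time, the measured TCP pose, the force and the opening at its end, in the units of the state.
- manip.get_obs(): the state, without advancing time (a new reading comes with each control period).
- manip.camera(name): name is "scene" or "side" or "wrist"; returns a dict with "pixels" (384x512x3 uint8, red, green, blue), "depth" (384x512 float32, m along the optical axis (not along the pixel's ray), 0 where there is no reading), "intrinsics" (3x3 intrinsics, pixels), "R" (3x3) and "t" (3): a world point X has camera coordinates R X + t; the wrist camera has in their place "mount" (4x4, takes a point from camera to tool coordinates, whose origin is the TCP and whose axes are the tool frame's). Camera axes: x right, y down, z forward; pixel columns grow to the right and rows downward; lengths in m; the calibration is good to about 2 mm. A picture is of the moment at which its call begins: read the wrist's pose just before it.
- manip.hand_in(): hands the job in, once; it reports no verdict.
Trained networks look in a picture, given as the dict that the camera call returned (one of the last four; its "shot" number tells which), for a name from the list of things; names that differ only in an ending like _2 or _b are one class to them, and where a whole thing is asked for, a point or a joint stands for the part that bears it (a point fixed in the world has none). Each returns a list of dicts, best first, with "confidence" (0 to 1); they miss things now and then, are a little off and sometimes report something else, mostly with a low value. They report only what shows in the picture. A call takes as long as a camera call.
- manip.recognise(picture, query): "bbox" ([left, top, right, bottom] in pixels, round what is visible of it).
- manip.spot_point(picture, query): "centre" ([column, row] in pixels: a listed point, or the origin of a listed thing).
The state is a dict: "clock": time; "joint_pos": joint angles; "joint_velocities": joint speeds; "tau": joint torques, N m; "position": TCP position; "ee_rot": TCP orientation; "ft_force": force on the tool from outside, world axes, zero at the start; "torque": the same for the moment, N m; "grip_width": opening from 0.0 (shut) to 1.0 (fully open).
Only numpy, scipy, OpenCV 4.12 (cv2) and the standard library are available. Lean on these libraries where they do the work, as an engineer would, in place of code of your own. Each camera call takes 0.05 s, during which the arm holds its last target. There are 200 camera calls.

## Working session

There is one attempt and no reset: what is moved stays moved. The work goes in short steps, Python scripts to look and compute and a tool call to move; the robot and the scene stay as the last step left them, time stands still between calls to the robot, and variables do not carry over. Pictures are saved under pics/ and viewed, about 8 in all and at most 12, crops included, and the job is handed in when it is done.

Besides the shell and the picture viewer there is one more tool, called after "Request:" as name(argument=value, ...), one argument or row to a line, values as JSON. move_arm: Moves the arm, as the interface text tells. Its arguments: {"type":"object","properties":{"increments":{"type":"array","items":{"type":"object","properties":{"offset":{"type":"array","items":{"type":"number"}},"yaw":{"type":"number"},"jaw":{"type":"number"}}}},"squeeze":{"type":"number"}},"required":["increments"]}

```bash
mkdir -p pics
cat > h.py <<'E'
import numpy as np, cv2
from workcell import manip
from scipy.spatial.transform import Rotation as Ro
def shot(name):
    o=manip.get_obs(); p=manip.camera(name)
    if 'mount' in p:
        T=np.eye(4);T[:3,:3]=Ro.from_quat(o['ee_rot']).as_matrix();T[:3,3]=o['position']
        W=T@np.array(p['mount'])
    else:
        W=np.eye(4);R=np.array(p['R']);W[:3,:3]=R.T;W[:3,3]=-R.T@np.array(p['t'])
    p['W']=W; return p
def ray(p,c):
    K=np.array(p['intrinsics']);d=np.linalg.inv(K)@np.array([c[0],c[1],1.])
    return p['W'][:3,3],p['W'][:3,:3]@d
def atz(p,c,z):
    o,d=ray(p,c);return o+d*(z-o[2])/d[2]
def cloud(p):
    K=np.array(p['intrinsics']);D=p['depth'];v,u=np.mgrid[:D.shape[0],:D.shape[1]]
    P=np.stack([(u-K[0,2])/K[0,0]*D,(v-K[1,2])/K[1,1]*D,D],-1)
    return P@p['W'][:3,:3].T+p['W'][:3,3]
def save(p,n,box=None,s=1):
    im=p['pixels'][:,:,::-1]
    if box: im=im[box[1]:box[3],box[0]:box[2]]
    cv2.imwrite('pics/'+n,cv2.resize(im,None,fx=s,fy=s,interpolation=cv2.INTER_CUBIC))
E
python3 - <<'E'
from h import *
o=manip.get_obs();print({k:np.round(v,4) for k,v in o.items()},manip.tcp_to_tips)
print(Ro.from_quat(o['ee_rot']).as_matrix().round(3))
ims=[]
for n in ['scene','side']:
    p=shot(n);ims.append(p['pixels'][:,:,::-1]);print(n,p['W'].round(3).tolist())
    C=cloud(p)
    for q in ['tweezers','stand','gauge','pad_a','tip_a','mark_fixed','mark_slide','screwdriver','bearing','oil']:
        r=[(np.round(x['centre'],1).tolist(),round(x['confidence'],2),C[int(x['centre'][1]),int(x['centre'][0])].round(3).tolist()) for x in manip.spot_point(p,q)[:3]]
        print(q,r)
cv2.imwrite('pics/a.png',cv2.resize(np.vstack(ims),(800//2*1,600)) if 0 else np.vstack(ims)[:, :])
cv2.imwrite('pics/a.png',cv2.resize(np.hstack(ims),(800,300)))
cv2.imwrite('pics/a0.png',ims[0]);cv2.imwrite('pics/a1.png',ims[1])
E
```

```text
{'clock': np.float64(0.0), 'joint_pos': array([-1.3116,  0.3329, -0.0647,  1.461 ,  0.0216,  1.3499, -0.0885]), 'joint_velocities': array([-0.0011, -0.0004,  0.    ,  0.0011,  0.0004,  0.0012,  0.0019]), 'tau': array([ 4.00000e-04, -6.25459e+01,  4.93000e-02, -3.91599e+01,
        1.62000e-02,  1.00000e-02,  1.00000e-04]), 'position': array([0.1737, 0.6   , 0.2475]), 'ee_rot': array([ 0.7006, -0.0993,  0.0992, -0.6996]), 'ft_force': array([-0.0698,  0.2485,  0.1532]), 'torque': array([-0.003 ,  0.0101, -0.0026]), 'grip_width': np.float64(1.001)} 0.017
[[ 0.961 -0.     0.278]
 [-0.278 -0.001  0.961]
 [ 0.    -1.    -0.001]]
scene [[0.745, 0.349, -0.569, 1.417], [0.667, -0.371, 0.646, -0.907], [0.014, -0.861, -0.509, 0.831], [0.0, 0.0, 0.0, 1.0]]
tweezers [([202.6, 249.9], 0.71, [0.612, -0.193, 0.016]), ([249.0, 201.3], 0.6, [0.558, 0.059, 0.035])]
stand [([200.9, 250.8], 0.88, [0.613, -0.201, 0.017])]
gauge [([251.1, 199.6], 0.79, [0.553, 0.074, 0.034])]
pad_a [([195.1, 239.9], 0.52, [0.545, -0.159, -0.001]), ([205.4, 233.7], 0.49, [0.599, -0.167, 0.05])]
tip_a [([195.2, 254.9], 0.58,
[... 678 characters left out ...]
 [0.597, -0.207, 0.059]), ([260.7, 170.7], 0.4, [0.611, -0.161, 0.048])]
tip_a [([264.6, 176.5], 0.61, [0.597, -0.158, 0.026]), ([264.8, 178.3], 0.6, [0.597, -0.153, 0.021])]
mark_fixed [([284.9, 215.4], 0.53, [0.523, 0.061, 0.019])]
mark_slide [([283.6, 214.2], 0.55, [0.526, 0.056, 0.018]), ([260.8, 179.5], 0.38, [0.611, -0.154, 0.016])]
screwdriver [([202.7, 197.2], 0.69, [0.795, -0.051, 0.001])]
bearing [([265.6, 176.6], 0.51, [0.594, -0.156, 0.028]), ([301.6, 146.5], 0.46, [0.465, -0.447, 0.009]), ([259.8, 183.0], 0.31, [0.614, -0.143, 0.006])]
oil [([254.0, 319.2], 0.86, [0.577, 0.45, 0.023]), ([301.9, 145.3], 0.58, [0.465, -0.446, 0.013]), ([263.2, 177.1], 0.3, [0.601, -0.156, 0.023])]
```

View pics/a0.png

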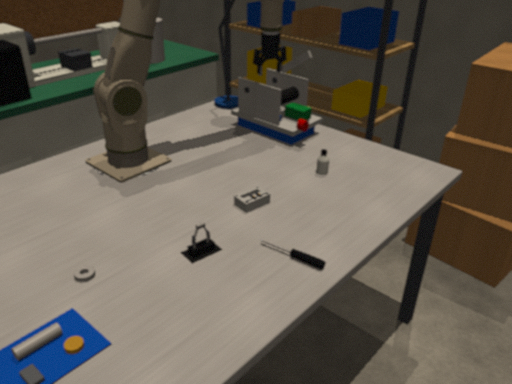

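The scene view shows the tweezers in the stand near pixel (202,240), the gauge near (252,199), the screwdriver (292,254), the bearing (85,274) and the oil bottle (322,165). Next I move over the gauge to look from close by.

Request:
move_arm(
  increments=[
    {"offset": [0.04,-0.005,-0.034],"jaw": 0},
    {"offset": [0.08,-0.01,-0.068],"jaw": 0},
    {"offset": [0.12,-0.02,-0.1],"jaw": 0},
    {"offset": [0.15,-0.03,-0.126],"jaw": 0},
    {"offset": [0.18,-0.03,-0.15],"jaw": 0},
    {"offset": [0.21,-0.03,-0.176],"jaw": 0},
    {"offset": [0.24,-0.03,-0.2],"jaw": 0},
    {"offset": [0.27,-0.03,-0.226],"jaw": 0},
    {"offset": [0.3,-0.03,-0.25],"jaw": 0},
    {"offset": [0.33,-0.03,-0.277],"jaw": 0},
  ],
)

```text
invalid input at $.increments[0]: expected keys offset, yaw, jaw
```

Request:
move_arm(
  increments=[
    {"offset": [0.03,0,-0.025],"jaw": 0},
    {"offset": [0.06,0,-0.05],"jaw": 0},
    {"offset": [0.09,0,-0.076],"jaw": 0},
    {"offset": [0.12,0,-0.1],"jaw": 0},
    {"offset": [0.15,0,-0.126],"jaw": 0},
    {"offset": [0.16,0,-0.134],"jaw": 0},
    {"offset": [0.16,0,-0.134],"jaw": 0},
    {"offset": [0.16,0,-0.134],"jaw": 0},
  ],
)

```text
invalid input at $.increments[0]: expected keys offset, yaw, jaw
```

Run:
```python
from h import *
o=manip.get_obs();print({k:np.round(o[k],4) for k in ['clock','joint_pos','position','ee_rot']})
print(Ro.from_quat(o['ee_rot']).as_matrix().round(3))
p=shot('wrist');save(p,'w1.png');print(np.array(p['mount']).round(3).tolist(),p['intrinsics'])
C=cloud(p);print(C[::60,::80].round(3).tolist()[3])
for q in ['gauge','mark_fixed','mark_slide','tweezers','stand','pad_a']:
    print(q,[(np.round(x['centre'],1).tolist(),round(x['confidence'],2),atz(p,x['centre'],.034).round(4).tolist()) for x in manip.spot_point(p,q)[:3]])
```

```text
{'clock': np.float64(1.1), 'joint_pos': array([-1.3116,  0.3322, -0.0647,  1.4601,  0.0216,  1.3499, -0.0885]), 'position': array([0.1738, 0.6004, 0.2483]), 'ee_rot': array([-0.7001,  0.0993, -0.0993,  0.7001])}
[[ 0.961 -0.     0.278]
 [-0.278  0.     0.961]
 [-0.    -1.     0.   ]]
[[0.001, 0.952, 0.307, -0.079], [-0.001, -0.307, 0.952, -0.127], [1.0, -0.001, 0.001, -0.001], [0.0, 0.0, 0.0, 1.0]] [[291.97399846   0.         258.20633741]
 [  0.         291.97399846 188.01749734]
 [  0.           0.           1.        ]]
[[0.107, 0.261, 0.002], [0.137, 0.363, 0.001], [0.137, 0.533, 0.164], [0.178, 0.578, 0.071], [0.202, 0.661, 0.071], [0.186, 0.705, 0.168], [0.165, 0.712, 0.241]]
gauge []
mark_fixed []
mark_slide []
tweezers []
stand []
pad_a []
```

View pics/w1.png

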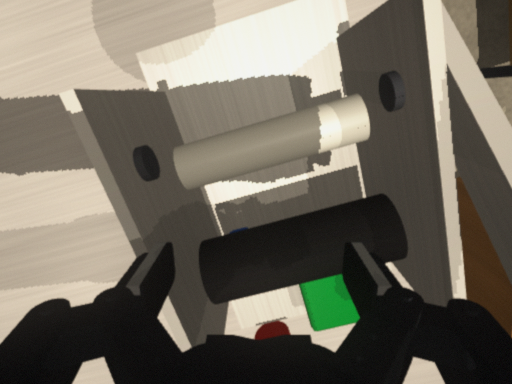

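The wrist view shows the gripper starting over an unrelated fixture, with side plates at pixels (130,180) and (400,120). I'll rise first, then travel.

Request:
move_arm(
  increments=[
    {"offset": [0,-0.04,0],"yaw": 0,"jaw": 0},
    {"offset": [0,-0.08,0],"yaw": 0,"jaw": 0},
    {"offset": [0.03,-0.1,-0.025],"yaw": 0,"jaw": 0},
    {"offset": [0.06,-0.1,-0.05],"yaw": 0,"jaw": 0},
    {"offset": [0.09,-0.1,-0.076],"yaw": 0,"jaw": 0},
    {"offset": [0.12,-0.1,-0.1],"yaw": 0,"jaw": 0},
    {"offset": [0.15,-0.1,-0.126],"yaw": 0,"jaw": 0},
    {"offset": [0.18,-0.1,-0.15],"yaw": 0,"jaw": 0},
    {"offset": [0.21,-0.1,-0.176],"yaw": 0,"jaw": 0},
    {"offset": [0.24,-0.1,-0.2],"yaw": 0,"jaw": 0},
  ],
)

```text
clock: 2.28
position: [0.3494, 0.3395, 0.3486]
ee_rot: [-0.7, 0.099, -0.099, 0.7]
ft_force: [1.0, 0.1, -0.1]
grip_width: 0.997
```

Request:
move_arm(
  increments=[
    {"offset": [0.03,0,-0.025],"yaw": 0,"jaw": 0},
    {"offset": [0.06,0.01,-0.05],"yaw": 0,"jaw": 0},
    {"offset": [0.09,0.02,-0.076],"yaw": 0,"jaw": 0},
    {"offset": [0.12,0.03,-0.1],"yaw": 0,"jaw": 0},
    {"offset": [0.15,0.04,-0.126],"yaw": 0,"jaw": 0},
    {"offset": [0.18,0.05,-0.15],"yaw": 0,"jaw": 0},
    {"offset": [0.21,0.05,-0.176],"yaw": 0,"jaw": 0},
    {"offset": [0.22,0.05,-0.19],"yaw": 0,"jaw": 0},
    {"offset": [0.22,0.05,-0.19],"yaw": 0,"jaw": 0},
    {"offset": [0.22,0.05,-0.19],"yaw": 0,"jaw": 0},
  ],
)

```text
clock: 3.12
position: [0.5081, 0.0951, 0.2985]
ee_rot: [-0.7, 0.1, -0.1, 0.7]
ft_force: [-0.9, 0.4, -0.0]
grip_width: 1.002
```

Run:
```python
from h import *
o=manip.get_obs();print({k:np.round(o[k],4) for k in ['clock','joint_pos','position','ee_rot']})
print(Ro.from_quat(o['ee_rot']).as_matrix().round(3))
p=shot('wrist');save(p,'w2.png')
C=cloud(p);
for q in ['gauge','mark_fixed','mark_slide','tweezers','stand','pad_a']:
    print(q,[(np.round(x['centre'],1).tolist(),round(x['confidence'],2),atz(p,x['centre'],.034).round(4).tolist()) for x in manip.spot_point(p,q)[:3]])
```

```text
{'clock': np.float64(3.1167), 'joint_pos': array([-0.7008,  0.0571,  0.4504,  1.6876, -0.026 ,  1.4021,  1.0399]), 'position': array([0.5081, 0.0951, 0.2985]), 'ee_rot': array([-0.6997,  0.1001, -0.1002,  0.7003])}
[[ 0.96   0.     0.28 ]
 [-0.28   0.001  0.96 ]
 [ 0.    -1.     0.001]]
gauge [([265.2, 164.5], 0.95, [0.524, 0.0999, 0.034])]
mark_fixed [([255.6, 165.5], 0.4, [0.5216, 0.0869, 0.034]), ([76.9, 270.7], 0.2, [0.6038, -0.2259, 0.034])]
mark_slide [([272.1, 168.1], 0.61, [0.5316, 0.1076, 0.034])]
tweezers [([108.7, 256.3], 0.83, [0.5945, -0.1678, 0.034])]
stand [([108.5, 251.3], 0.79, [0.5865, -0.1644, 0.034])]
pad_a [([75.1, 271.5], 0.69, [0.6043, -0.2292, 0.034]), ([109.5, 266.4], 0.66, [0.611, -0.1743, 0.034])]
```

View pics/w2.png

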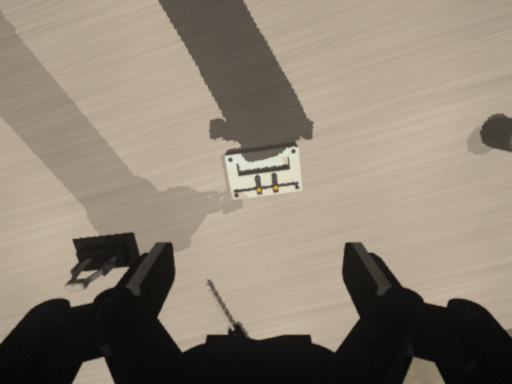

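The wrist view shows the gauge at pixels (225–300, 145–198), with its two pointers at about (258,185) and (275,182). The tweezers and stand are at (105,255). I'll go lower over the gauge to measure it.

Request:
move_arm(
  increments=[
    {"offset": [0.01,0.04,0],"yaw": 0,"jaw": 0},
    {"offset": [0.015,0.08,0],"yaw": 0,"jaw": 0},
    {"offset": [0.02,0.12,0],"yaw": 0,"jaw": 0},
    {"offset": [0.02,0.155,0],"yaw": 0,"jaw": 0},
    {"offset": [0.02,0.155,0],"yaw": 0,"jaw": 0},
    {"offset": [0.02,0.155,0],"yaw": 0,"jaw": 0},
  ],
)

```text
clock: 3.97
position: [0.526, 0.0914, 0.1431]
ee_rot: [0.7, -0.1, 0.098, -0.7]
ft_force: [0.3, 0.1, 0.4]
grip_width: 1.0
```

Run:
```python
from h import *
o=manip.get_obs();print({k:np.round(o[k],4) for k in ['clock','position','joint_velocities']})
p=shot('wrist');save(p,'w3.png',(130,60,400,260),2.9);np.savez('w3.npz',**{k:np.array(v) for k,v in p.items()})
for q in ['gauge','mark_fixed','mark_slide']:
    print(q,[(np.round(x['centre'],1).tolist(),round(x['confidence'],2),atz(p,x['centre'],.034).round(4).tolist()) for x in manip.spot_point(p,q)[:3]])
C=cloud(p)[60:260,130:400].reshape(-1,3)
m=(abs(C[:,2]-.034)<.003);print(m.sum(),np.median(C[m],0));q=C[m][:,:2].astype(np.float32)
(c,s,a)=cv2.minAreaRect(q*1000);print(c,s,a)
```

```text
{'clock': np.float64(3.9667), 'position': array([0.526 , 0.0914, 0.1431]), 'joint_velocities': array([-0.0037, -0.0496,  0.0096, -0.0639,  0.0065,  0.0175, -0.0057])}
gauge [([263.9, 180.3], 0.95, [0.518, 0.0977, 0.034])]
mark_fixed []
mark_slide []
6268 [0.53709833 0.09509105 0.03530305]
(535.1109619140625, 94.81150817871094) (100.15239715576172, 64.6202621459961) 81.58416748046875
```

View pics/w3.png

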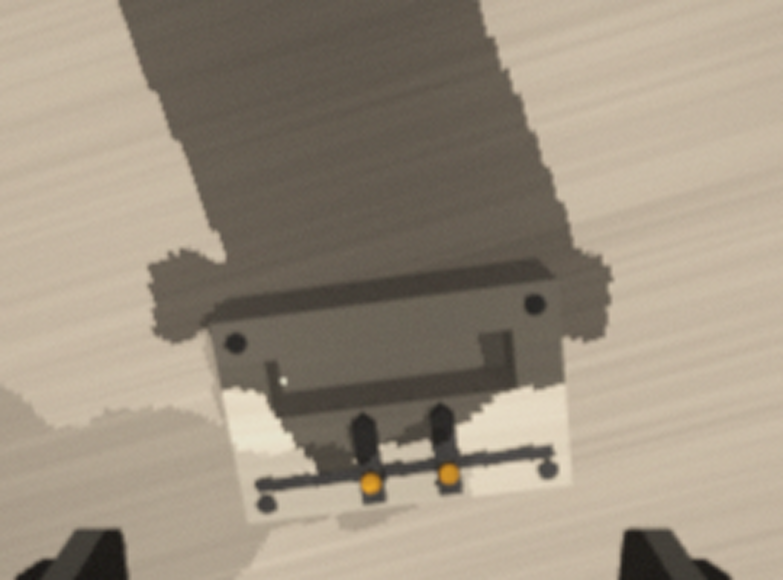

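The close wrist view shows the gauge clearly. The slot runs from about crop (268,365) to (515,385). The fixed pointer tip is at (363,415) and the sliding one at (440,405), with brass screws at (371,484) and (449,474).

```bash
cat >> h.py <<'E'
G0=np.array([.5252,.0963]);GA=np.deg2rad(81.58-90);GX=np.array([np.cos(GA),np.sin(GA)]);GY=np.array([-GX[1],GX[0]])
def g(X): d=np.asarray(X)[...,:2]-G0; return np.stack([d@GX,d@GY,np.asarray(X)[...,2]],-1)*1000
E
python3 - <<'E'
from h import *
f=np.load('w3.npz');p={k:f[k] for k in f}
px=lambda x,y:(130+x/2.9-.3,60+y/2.9-.3)
C=cloud(p);Gc=g(C)
for n,c in dict(fix=(363,415),sl=(440,405),s1=(371,484),s2=(449,474)).items():
    q=px(*c);print(n,q,g(atz(p,q,.039)).round(1),Gc[round(q[1]),round(q[0])].round(1))
for n,c in dict(sl1=(268,362),sl2=(514,332),sl3=(516,388),sl4=(283,414)).items():
    print(n,g(atz(p,px(*c),.034)).round(1))
# brass and dark pointer: rectify to gauge frame at z=.039
H=[];ys,xs=np.arange(-40,40,.25),np.arange(-15,45,.25)
YY,XX=np.meshgrid(ys,xs)
P=np.concatenate([(G0+(XX[...,None]*GX+YY[...,None]*GY)/1000),np.full(XX.shape+(1,),.039)],-1)
W=p['W'];Q=(P-W[:3,3])@W[:3,:3];uv=Q@p['intrinsics'].T;uv=(uv[...,:2]/uv[...,2:]).astype(np.float32)
im=cv2.remap(p['pixels'],uv,None,cv2.INTER_CUBIC);g_=im.astype(int)
br=(g_[...,0]-g_[...,2]>80);
n,l,st,ce=cv2.connectedComponentsWithStats(br.astype(np.uint8))
for i in range(1,n):
    if st[i,4]>20: print('brass y,x',ys[0]+ce[i,0]/4,xs[0]+ce[i,1]/4,st[i,4]/16)
gr=im.max(-1).astype(int)
for x in (11,12,14,16,18,20,32):
    r=gr[int((x+15)*4)];d=np.where(r<70)[0]
    s=np.split(d,np.where(np.diff(d)>1)[0]+1);print(x,[(ys[k[0]],ys[k[-1]]) for k in s if len(k)>2])
E
```

```text
fix (254.87241379310345, 202.80344827586205) [ 9.8 -9.7 39. ] [ 9.8 -9.6 39.6]
sl (281.42413793103447, 199.3551724137931) [ 9.7 12.9 39. ] [10.3 12.6 36.4]
s1 (257.6310344827586, 226.59655172413792) [ 31.9 -10.3  39. ] [30.3 -9.8 43.4]
s2 (284.52758620689656, 223.14827586206897) [31.8 13.1 39. ] [29.7 13.4 43.4]
sl1 [ -8.4 -35.2  34. ]
sl2 [-7.8 36.6 34. ]
sl3 [ 9.3 35.8 34. ]
sl4 [  8.2 -33.5  34. ]
brass y,x -10.512857142857143 31.67142857142857 32.8125
brass y,x 12.964426877470359 31.65316205533597 31.625
11 [(np.float64(-13.0), np.float64(-7.5)), (np.float64(9.75), np.float64(15.25))]
12 [(np.float64(-13.5), np.float64(-7.0)), (np.float64(9.25), np.float64(15.75))]
14 [(np.float64(-14.25), np.float64(-6.75)), (np.float64(9.0), np.float64(16.25))]
16 [(np.float64(-14.0), np.float64(-6.75)), (np.float64(9.0), np.float64(15.75))]
18 [(np.float64(-14.0), np.float64(-6.75)), (np.float64(9.0), np.float64(15.5))]
20 [(np.float64(-13.75), np.float64(-7.5)), (np.float64(9.25), np.float64(14.75))]
32 []
```

Request:
move_arm(
  increments=[
    {"offset": [0,-0.03,0],"yaw": 0,"jaw": 0},
    {"offset": [0.01,-0.06,-0.015],"yaw": 0,"jaw": 0},
    {"offset": [0.03,-0.06,-0.05],"yaw": 0,"jaw": 0},
    {"offset": [0.05,-0.06,-0.085],"yaw": 0,"jaw": 0},
    {"offset": [0.07,-0.06,-0.12],"yaw": 0,"jaw": 0},
    {"offset": [0.09,-0.06,-0.155],"yaw": 0,"jaw": 0},
    {"offset": [0.11,-0.06,-0.19],"yaw": 0,"jaw": 0},
    {"offset": [0.129,-0.06,-0.225],"yaw": 0,"jaw": 0},
    {"offset": [0.129,-0.06,-0.234],"yaw": 0,"jaw": 0},
    {"offset": [0.129,-0.06,-0.234],"yaw": 0,"jaw": 0},
  ],
)

```text
clock: 5.0
position: [0.587, -0.1735, 0.2076]
ee_rot: [-0.699, 0.099, -0.103, 0.7]
ft_force: [0.1, 0.8, -0.1]
grip_width: 0.999
```

Run:
```python
from h import *
o=manip.get_obs();print({k:np.round(o[k],4) for k in ['clock','position','joint_pos','joint_velocities']},manip.tcp_to_tips)
p=shot('wrist');save(p,'w4.png',(130,40,400,240),2.9);np.savez('w4.npz',**{k:np.array(v) for k,v in p.items()})
for q,z in dict(stand=0,tweezers=.004,pad_a=.048,pad_b=.048,tip_a=.004).items():
    print(q,[(np.round(x['centre'],1).tolist(),round(x['confidence'],2),atz(p,x['centre'],z).round(4).tolist()) for x in manip.spot_point(p,q)[:3]])
C=cloud(p)
T=C.reshape(-1,3);T=T[(abs(T[:,0]-.6)<.1)&(abs(T[:,1]+.175)<.1)]
for lo,hi in ((.018,.027),(.04,.07),(.084,.105)):
    q=T[(T[:,2]>lo)&(T[:,2]<hi)]
    if len(q)>5: print(lo,len(q),np.median(q,0).round(4),cv2.minAreaRect((q[:,:2]*1000).astype(np.float32)))
# finger tips
im=C.reshape(384,512,3); R=Ro.from_quat(o['ee_rot']).as_matrix()
F=(C.reshape(-1,3)-o['position'])@R; F=F[np.isfinite(F).all(1)&(p['depth'].ravel()>0)]
for s in (-1,1):
    q=F[(F[:,1]>-.06)&(F[:,1]<.03)&(abs(F[:,0])<.03)&(s*F[:,2]>.02)&(abs(F[:,2])<.065)]
    print(s,len(q),np.percentile(q,[1,50,99],axis=0).round(4).tolist() if len(q) else 0)
```

```text
{'clock': np.float64(5.0), 'position': array([ 0.587 , -0.1735,  0.2076]), 'joint_pos': array([-0.2736,  0.3617,  0.6183,  1.5874, -0.2199,  1.2565,  1.6659]), 'joint_velocities': array([-0.0569, -0.0175, -0.0549,  0.0219, -0.0081, -0.0008, -0.0444])} 0.017
stand [([249.1, 177.7], 0.6, [0.6009, -0.1892, 0.0])]
tweezers []
pad_a [([272.4, 189.5], 0.73, [0.6068, -0.1646, 0.048]), ([222.0, 193.8], 0.73, [0.5965, -0.2159, 0.048]), ([496.2, 36.4], 0.61, [0.5257, 0.0631, 0.048])]
pad_b [([272.4, 189.5], 0.73, [0.6068, -0.1646, 0.048]), ([222.0, 193.8], 0.73, [0.5965, -0.2159, 0.048]), ([496.2, 36.4], 0.61, [0.5257, 0.0631, 0.048])]
tip_a [([222.6, 194.7], 0.74, [0.611, -0.2254, 0.004]), ([230.0, 182.7], 0.61, [0.5993, -0.2122, 0.004]), ([266.1, 175.4], 0.49, [0.6028, -0.1688, 0.004])]
0.018 1352 [ 0.5949 -0.189   0.0252] ((600.2962646484375, -189.22750854492188), (71.08110809326172, 32.820072174072266), 80.40503692626953)
0.04 274 [ 0.5986 -0.1716  0.0614] ((600.096435546875, -188.9552764892578), (52.59840774536133, 14.172338485717773), 80.48412322998047)
0.084 449 [ 0.5977 -0.1887  0.0945] ((599.4224243164062, -189.08352661132812), (25.580005645751953, 13.201040267944336), 78.58492279052734)
-1 7574 [[-0.0169, -0.0595, -0.0648], [-0.007, -0.0481, -0.0512], [0.0109, -0.0009, -0.0323]]
1 8123 [[-0.0168, -0.0596, 0.0307], [-0.0068, -0.0488, 0.0511], [0.0109, -0.0009, 0.0647]]
```

View pics/w4.png

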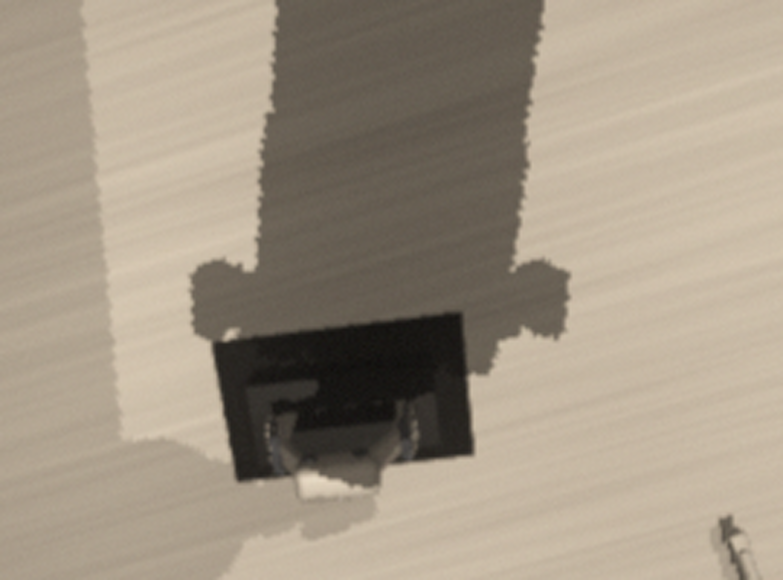

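The tweezers stand in the stand, spine at crop (340,480) and pads at (270,440) and (410,430); the depth fits for stand and tweezers agree. Next I compute the approach.

```bash
cat >> h.py <<'E'
def go(xyz,ang):
    o=manip.get_obs();R=Ro.from_quat(o['ee_rot']).as_matrix()
    d=R.T@(np.array(xyz)-o['position']);a=np.rad2deg(np.arctan2(R[1,2],R[0,2]))
    print('clock',o['clock'].round(2),'pos',o['position'].round(4),'ang',a.round(2),'tilt',R[:,1].round(4),'F',np.round(o['ft_force'],2),'w',np.round(o['grip_width'],4))
    print('offset',d.round(4),'yaw',-(ang-a).round(2))
E
python3 -c "
from h import *
go([.6,-.189,.125],80.4)
go([.6,-.189,.045],80.4)"
```

```text
Traceback (most recent call last):
  File "h.py", line 30, in go
    print('clock',o['clock'].round(2),'pos',o['position'].round(4),'ang',a.round(2),'tilt',R[:,1].round(4),'F',np.round(o['ft_force'],2),'w',np.round(o['grip_width'],4))
                  ^^^^^^^^^^^^^^^^
AttributeError: 'float' object has no attribute 'round'
```

```bash
sed -i "s/o\['clock'\].round(2)/o['clock']/;s/o\['position'\].round(4)/np.round(o['position'],4)/;s/-(ang-a).round(2)/np.round(a-ang,2)/" h.py
python3 -c "
from h import *
go([.6,-.189,.125],80.4)
go([.6,-.189,.045],80.4)"
```

```text
clock 5.3 pos [ 0.5878 -0.1669  0.2062] ang 74.1 tilt [ 0.0048  0.0035 -1.    ] F [ 0.19 -0.65  0.28] w 1.0026
offset [ 0.0175  0.0812 -0.0183] yaw -6.3
clock 5.3 pos [ 0.5878 -0.1669  0.2062] ang 74.1 tilt [ 0.0048  0.0035 -1.    ] F [ 0.19 -0.65  0.28] w 1.0026
offset [ 0.0172  0.1612 -0.0187] yaw -6.3
```

Request:
move_arm(
  increments=[
    {"offset": [0.009,0.03,-0.009],"yaw": -3,"jaw": 0},
    {"offset": [0.0175,0.06,-0.018],"yaw": -6.3,"jaw": 0},
    {"offset": [0.0175,0.075,-0.018],"yaw": -6.3,"jaw": 0},
    {"offset": [0.0175,0.075,-0.018],"yaw": -6.3,"jaw": 0},
    {"offset": [0.0175,0.075,-0.018],"yaw": -6.3,"jaw": 0},
    {"offset": [0.0175,0.075,-0.018],"yaw": -6.3,"jaw": 0},
    {"offset": [0.0175,0.075,-0.018],"yaw": -6.3,"jaw": 0},
  ],
)

```text
clock: 5.88
position: [0.601, -0.1883, 0.133]
ee_rot: [-0.703, 0.056, -0.061, 0.706]
ft_force: [0.6, -1.3, -0.3]
grip_width: 0.997
```

```bash
cat > tw.py <<'E'
from h import *
p=shot('wrist');C=cloud(p)
T=C.reshape(-1,3);T=T[(abs(T[:,0]-.6)<.08)&(abs(T[:,1]+.19)<.06)]
for lo,hi in ((.018,.027),(.04,.07),(.088,.1)):
    q=T[(T[:,2]>lo)&(T[:,2]<hi)]
    if len(q)>5: print(lo,len(q),np.median(q,0).round(4),cv2.minAreaRect((q[:,:2]*1000).astype(np.float32)))
go([.6,-.189,.045],80.4)
E
python3 tw.py; sed -i 's/^p=shot.*/&;save(p,"t.png")/' tw.py
```

```text
0.018 2462 [ 0.5956 -0.1889  0.0252] ((600.0924682617188, -189.19342041015625), (71.12735748291016, 32.72545623779297), 80.51750183105469)
0.04 477 [ 0.5975 -0.2028  0.0618] ((599.7985229492188, -189.1050567626953), (52.85615921020508, 14.677721977233887), 80.64592742919922)
0.088 828 [ 0.5977 -0.1891  0.0947] ((598.9708862304688, -189.20138549804688), (25.85325813293457, 12.741239547729492), 78.75640869140625)
clock 5.9333 pos [ 0.601  -0.1884  0.1328] ang 80.44 tilt [ 0.0073  0.0034 -1.    ] F [-0.3  -0.62 -0.76] w 0.9947
offset [-0.0014  0.0878 -0.0012] yaw 0.04
```

Request:
move_arm(
  increments=[
    {"offset": [-0.001,0.02,-0.001],"yaw": 0,"jaw": 0},
    {"offset": [-0.001,0.04,-0.001],"yaw": 0,"jaw": 0},
    {"offset": [-0.001,0.06,-0.001],"yaw": 0,"jaw": 0},
    {"offset": [-0.001,0.075,-0.001],"yaw": 0,"jaw": 0},
    {"offset": [-0.001,0.085,-0.001],"yaw": 0,"jaw": 0},
    {"offset": [-0.001,0.088,-0.001],"yaw": 0,"jaw": 0},
    {"offset": [-0.001,0.088,-0.001],"yaw": 0,"jaw": 0},
    {"offset": [-0.001,0.088,-0.001],"yaw": 0,"jaw": 0},
  ],
)

```text
clock: 6.6
position: [0.6011, -0.1891, 0.046]
ee_rot: [-0.703, 0.056, -0.062, 0.706]
ft_force: [0.7, 1.2, 0.9]
grip_width: 1.0
```

```bash
python3 -c "
from h import *
go([.6,-.189,.045],80.4)"
```

```text
clock 6.6 pos [ 0.6011 -0.1891  0.046 ] ang 80.44 tilt [ 0.0087  0.0031 -1.    ] F [0.74 1.23 0.89] w 0.9999
offset [-0.0011  0.0009 -0.0001] yaw 0.04
```

Request:
move_arm(
  increments=[
    {"offset": [-0.001,0,0],"yaw": 0,"jaw": 40},
    {"offset": [-0.001,0,0],"yaw": 0,"jaw": 80},
    {"offset": [-0.001,0,0],"yaw": 0,"jaw": 95},
    {"offset": [-0.001,0,0],"yaw": 0,"jaw": 95},
    {"offset": [-0.001,0,0],"yaw": 0,"jaw": 95},
  ],
  squeeze=20,
)

```text
clock: 7.02
position: [0.6007, -0.1891, 0.0467]
ee_rot: [-0.703, 0.055, -0.062, 0.706]
ft_force: [0.5, -0.1, 3.7]
grip_width: 0.628
```

Request:
move_arm(
  increments=[
    {"offset": [0,0.001,0],"yaw": 0,"jaw": 100},
    {"offset": [0,0.001,0],"yaw": 0,"jaw": 105},
    {"offset": [0,0.001,0],"yaw": 0,"jaw": 110},
    {"offset": [0,0.001,0],"yaw": 0,"jaw": 115},
    {"offset": [0,0.001,0],"yaw": 0,"jaw": 120},
    {"offset": [0,0.001,0],"yaw": 0,"jaw": 120},
    {"offset": [0,0.001,0],"yaw": 0,"jaw": 120},
  ],
)

```text
clock: 7.6
position: [0.6016, -0.1895, 0.0468]
ee_rot: [-0.703, 0.055, -0.063, 0.706]
ft_force: [0.3, -0.4, 8.5]
grip_width: 0.532
```

```bash
python3 tw.py
python3 - <<'E'
from h import *
p=shot('side');save(p,'s1.png',(200,110,330,210),6)
E
```

```text
0.018 4817 [ 0.5925 -0.1891  0.0251] ((599.9110717773438, -189.26515197753906), (71.24002075195312, 33.2994384765625), 80.54589080810547)
0.04 3721 [ 0.5954 -0.2039  0.0593] ((601.2876586914062, -190.35821533203125), (72.80506134033203, 23.772441864013672), 80.13818359375)
0.088 9073 [ 0.5975 -0.1891  0.0925] ((598.5158081054688, -190.2730712890625), (118.60639190673828, 31.087505340576172), 80.66322326660156)
clock 7.65 pos [ 0.6016 -0.1895  0.0468] ang 80.44 tilt [ 0.0123  0.0024 -0.9999] F [-0.8   0.39  7.99] w 0.531
offset [-0.0017  0.0018  0.0002] yaw 0.04
```

View pics/t.png

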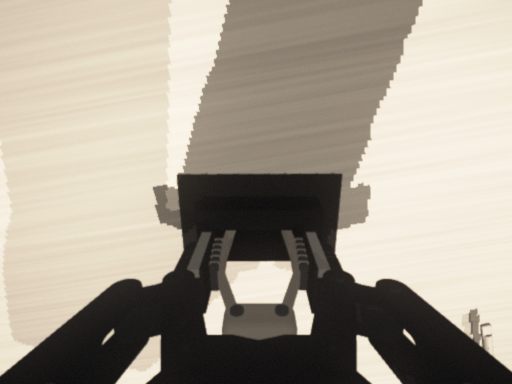

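The wrist view shows both fingers on the ribbed pads at (220,255) and (300,255), spine at (260,320) between them. Next I lift.

Request:
move_arm(
  increments=[
    {"offset": [0,-0.004,0],"yaw": 0,"jaw": 120},
    {"offset": [0,-0.012,0],"yaw": 0,"jaw": 120},
    {"offset": [0,-0.022,0],"yaw": 0,"jaw": 120},
    {"offset": [0,-0.035,0],"yaw": 0,"jaw": 120},
    {"offset": [0,-0.05,0],"yaw": 0,"jaw": 120},
    {"offset": [0,-0.065,0],"yaw": 0,"jaw": 120},
    {"offset": [0,-0.08,0],"yaw": 0,"jaw": 120},
    {"offset": [0,-0.08,0],"yaw": 0,"jaw": 120},
    {"offset": [0,-0.08,0],"yaw": 0,"jaw": 120},
  ],
)

```text
clock: 8.45
position: [0.6011, -0.1898, 0.1283]
ee_rot: [-0.703, 0.054, -0.064, 0.706]
ft_force: [-0.8, 0.7, -1.5]
grip_width: 0.53
```

Run:
```python
from h import *
go([.525,.0963,.15],81.6)
p=shot('wrist');C=cloud(p);save(p,'w5.png')
q=shot('side');Q=cloud(q)
cv2.imwrite('pics/s2.png',np.vstack([cv2.resize(p['pixels'][200:384,100:420,::-1],None,fx=1.5,fy=1.5),cv2.resize(q['pixels'][100:190,190:350,::-1],None,fx=3,fy=3,interpolation=2)]))
for n in ('tip_a','pad_a','tweezers'): print(n,[(np.round(x['centre'],1).tolist(),round(x['confidence'],2)) for x in manip.spot_point(q,n)[:3]],[(np.round(x['centre'],1).tolist(),round(x['confidence'],2)) for x in manip.spot_point(p,n)[:3]])
o=manip.get_obs();R=Ro.from_quat(o['ee_rot']).as_matrix()
for n,c in (('wrist',C),('side',Q)):
    F=((c.reshape(-1,3)-o['position'])@R)*1000
    F=F[(abs(F[:,0])<25)&(abs(F[:,2])<35)&(F[:,1]>-40)&(F[:,1]<70)]
    print(n,len(F))
    for a in range(-55,60,6):
        k=F[(F[:,1]>=a)&(F[:,1]<a+6)]
        if len(k): print(a,len(k),k.min(0).round(1)[[0,2]],k.max(0).round(1)[[0,2]])
```

```text
clock 8.45 pos [ 0.6011 -0.1898  0.1283] ang 80.44 tilt [ 0.0145  0.0022 -0.9999] F [-0.78  0.68 -1.5 ] w 0.5296
offset [-0.1223 -0.0222  0.2696] yaw -1.16
tip_a [([264.1, 156.3], 0.58)] [([236.9, 223.2], 0.85), ([282.5, 219.7], 0.61), ([300.9, 263.2], 0.28)]
pad_a [([265.0, 142.3], 0.6)] [([301.6, 263.6], 0.97), ([215.0, 263.1], 0.8)]
tweezers [([283.8, 224.2], 0.53), ([281.7, 212.7], 0.46), ([262.8, 158.1], 0.36)] []
wrist 6612
-43 471 [-12.4 -34.8] [-2.4 35. ]
-37 830 [-13.4 -35. ] [ 3.3 34.9]
-31 1014 [-12.5 -35. ] [12.2 34.7]
-25 758 [-10.8 -34.7] [12.  34.8]
-19 1202 [-11.  -34.9] [12.2 34.9]
-13 607 [-11. -35.] [11.5 35. ]
-7 543 [-10.8 -34.9] [ 4.4 34.9]
-1 464 [-10.5 -35. ] [ 4.2 34.8]
5 237 [-10.4 -33.9] [ 3.2 32.6]
11 128 [ -5.5 -23.6] [ 2.9 21.9]
17 106 [ -3.9 -19.8] [ 2.8 18. ]
23 94 [ -4.2 -19.2] [ 3.2 17.5]
29 93 [ -4.2 -18.9] [ 2.4 17. ]
35 65 [ -4.3 -18.3] [ 2.1 16.4]
side 117
-43 3 [-10.5 -22.4] [ 8.2 34. ]
-37 6 [-12.8 -30.9] [ 5.9 31.3]
-31 7 [ -9.8 -27.4] [-3.3 34.3]
-25 13 [-10.4 -29.6] [11.6 34.2]
-19 16 [ -9.6 -28.8] [11.8 32.7]
-13 12 [-10.  -27.8] [11.7 33.5]
-7 16 [ -9.8 -29.1] [12.7 34.9]
-1 6 [ -9.3 -28.9] [12.  29.3]
5 15 [ -9.2 -29.8] [12.4 32.3]
11 2 [ -2.  -16.1] [ -1.8 -15.2]
17 5 [ -3.5 -15. ] [ 0.8 20.6]
23 5 [ -2.6 -16.9] [ 1.2 16.6]
29 6 [ -2.6 -15.2] [ 1.  19.5]
35 5 [ -2.8 -14.2] [ 1.7 15.8]
```

View pics/s2.png

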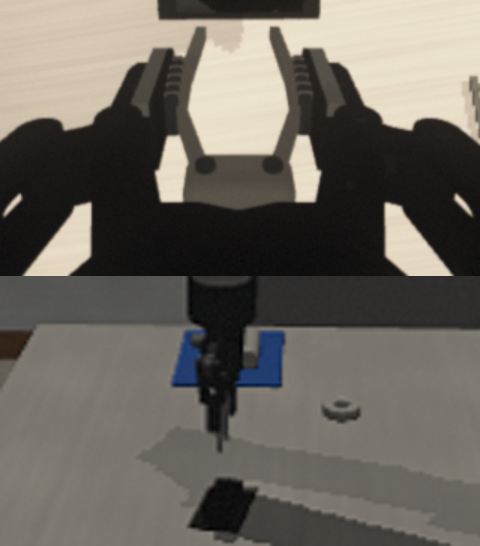

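The tweezers hang free from the fingers with both tips clear of the stand: wrist crop tips (200,30) and (277,30), pads at (173,95) and (302,90). Next I carry them above the gauge.

Request:
move_arm(
  increments=[
    {"offset": [-0.005,-0.02,0.011],"yaw": -0.2,"jaw": 120},
    {"offset": [-0.015,-0.025,0.033],"yaw": -0.5,"jaw": 120},
    {"offset": [-0.03,-0.025,0.067],"yaw": -0.8,"jaw": 120},
    {"offset": [-0.045,-0.025,0.1],"yaw": -1.2,"jaw": 120},
    {"offset": [-0.06,-0.025,0.134],"yaw": -1.2,"jaw": 120},
    {"offset": [-0.075,-0.025,0.168],"yaw": -1.2,"jaw": 120},
    {"offset": [-0.09,-0.02,0.2],"yaw": -1.2,"jaw": 120},
    {"offset": [-0.105,-0.015,0.235],"yaw": -1.2,"jaw": 120},
    {"offset": [-0.117,-0.01,0.262],"yaw": -1.2,"jaw": 120},
    {"offset": [-0.1217,-0.007,0.272],"yaw": -1.2,"jaw": 120},
  ],
)

```text
clock: 9.68
position: [0.5239, 0.104, 0.1325]
ee_rot: [-0.704, 0.046, -0.053, 0.707]
ft_force: [0.2, 0.0, -1.0]
grip_width: 0.527
```

Request:
move_arm(
  increments=[
    {"offset": [0,0,0],"yaw": 0,"jaw": 120},
    {"offset": [0,0,0],"yaw": 0,"jaw": 120},
    {"offset": [0,0,0],"yaw": 0,"jaw": 120},
  ],
)

```text
clock: 9.93
position: [0.5244, 0.1024, 0.1327]
ee_rot: [-0.704, 0.046, -0.054, 0.707]
ft_force: [0.5, -1.2, -0.7]
grip_width: 0.531
```

Run:
```python
from h import *
go([.5259,.0985,.11],81.6)
p=shot('wrist');save(p,'w6.png',(130,130,390,325),3);np.savez('w6.npz',**{k:np.array(v) for k,v in p.items()})
for n in ('tip_a','mark_fixed','mark_slide'): print(n,[(np.round(x['centre'],1).tolist(),round(x['confidence'],2)) for x in manip.spot_point(p,n)[:3]])
C=cloud(p);T=C.reshape(-1,3);T=T[(abs(T[:,2]-.035)<.0025)&(np.abs(T[:,:2]-[.535,.095]).max(1)<.065)]
print(cv2.minAreaRect((T[:,:2]*1000).astype(np.float32)))
```

```text
clock 9.9333 pos [0.5244 0.1024 0.1327] ang 81.87 tilt [ 0.0107  0.0034 -0.9999] F [ 0.48 -1.2  -0.74] w 0.5309
offset [ 0.0018  0.0227 -0.0038] yaw 0.27
tip_a [([281.7, 219.4], 0.93), ([235.2, 222.8], 0.79)]
mark_fixed []
mark_slide []
((535.1912841796875, 94.7819595336914), (100.30492401123047, 65.08712768554688), 81.70948791503906)
```

View pics/w6.png

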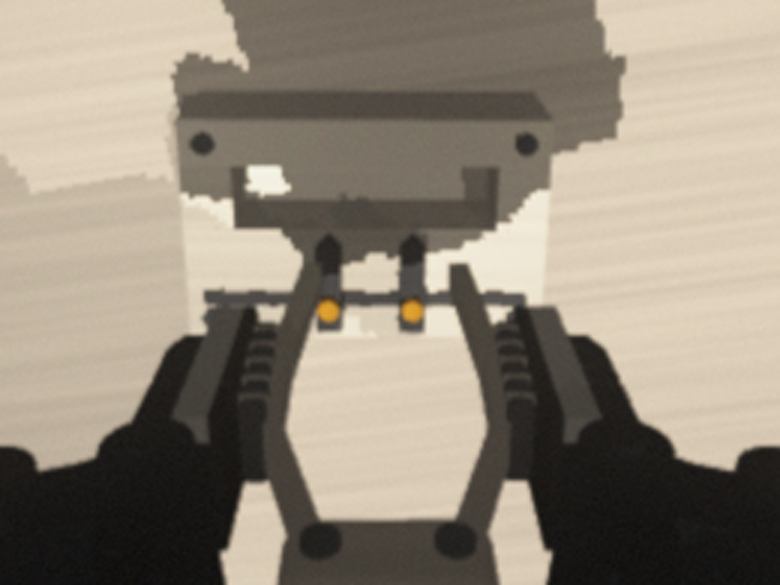

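The wrist view shows the tips at crop (313,265) and (459,266), and the pointer points at (329,237) and (412,237). Pixels and calibration agree on a shift of about -4 mm along tool z.

Request:
move_arm(
  increments=[
    {"offset": [0.001,0.003,-0.002],"yaw": 0.1,"jaw": 120},
    {"offset": [0.0018,0.006,-0.004],"yaw": 0.27,"jaw": 120},
    {"offset": [0.0018,0.015,-0.004],"yaw": 0.27,"jaw": 120},
    {"offset": [0.0018,0.024,-0.004],"yaw": 0.27,"jaw": 120},
    {"offset": [0.0018,0.03,-0.004],"yaw": 0.27,"jaw": 120},
    {"offset": [0.0018,0.034,-0.004],"yaw": 0.27,"jaw": 120},
    {"offset": [0.0018,0.036,-0.004],"yaw": 0.27,"jaw": 120},
    {"offset": [0.0018,0.036,-0.004],"yaw": 0.27,"jaw": 120},
    {"offset": [0.0018,0.036,-0.004],"yaw": 0.27,"jaw": 120},
  ],
)

```text
clock: 10.88
position: [0.5261, 0.0985, 0.0968]
ee_rot: [-0.704, 0.048, -0.056, 0.707]
ft_force: [1.3, -0.4, 0.2]
grip_width: 0.527
```

Run:
```python
from h import *
go([.5259,.0985,.067],81.6)
p=shot('wrist');save(p,'w7.png',(160,150,360,300),4);np.savez('w7.npz',**{k:np.array(v) for k,v in p.items()})
for n in ('tip_a','mark_fixed','mark_slide'): print(n,[(np.round(x['centre'],1).tolist(),round(x['confidence'],2),g(atz(p,x['centre'],.053 if n=='tip_a' else .034)).round(1)) for x in manip.spot_point(p,n)[:3]])
C=cloud(p);Gc=g(C)[150:300,160:360].reshape(-1,3)
for z in range(43,90,4):
    k=Gc[(abs(Gc[:,2]-z)<2)&(abs(Gc[:,0])<12)&(abs(Gc[:,1])<22)]
    for s in (-1,1):
        j=k[k[:,1]*s>0]
        if len(j): print(z,s,len(j),j.min(0).round(1)[:2],j.max(0).round(1)[:2])
```

```text
clock 10.8833 pos [0.5261 0.0985 0.0968] ang 81.56 tilt [ 0.0108  0.0036 -0.9999] F [ 1.27 -0.38  0.24] w 0.5274
offset [-0.0005  0.0298 -0.0002] yaw -0.04
tip_a [([279.2, 221.1], 0.9, array([-0.4, 14.9, 53. ])), ([231.8, 223.1], 0.55, array([  0.9, -15.3,  53. ]))]
mark_fixed []
mark_slide []
43 -1 1 [ 11.8 -11.7] [ 11.8 -11.7]
43 1 4 [11.1 11.8] [11.9 13.8]
55 -1 21 [ -4.1 -15.5] [  2.2 -11.7]
55 1 9 [-4.3 15.1] [ 0.  18.3]
59 -1 28 [ -4.1 -15.8] [  2.1 -12.1]
59 1 29 [-4.4 14.9] [ 2.2 19.1]
63 -1 28 [ -4.1 -16.6] [  2.  -12.4]
63 1 29 [-4.1 15.2] [ 1.8 19.3]
67 -1 29 [ -4.3 -16.3] [  1.7 -12.4]
67 1 30 [-4.3 15.5] [ 2.2 19.6]
71 -1 35 [ -4. -17.] [  2.5 -12.7]
71 1 36 [-3.9 15.8] [ 2.1 19.8]
75 -1 36 [ -4.1 -17.3] [  2.6 -13.3]
75 1 37 [-4.2 16.1] [ 2.  20.2]
79 -1 36 [ -4.1 -17.8] [  2.6 -13.6]
79 1 40 [-3.8 16.4] [ 2.2 20.5]
83 -1 46 [ -5.9 -21.2] [  2.6 -13.9]
83 1 34 [-3.8 16.8] [ 2.2 20.8]
87 -1 54 [-10.2 -21.9] [  2.9 -14.2]
87 1 47 [-7.4 17.1] [ 2.6 22. ]
```

View pics/w7.png

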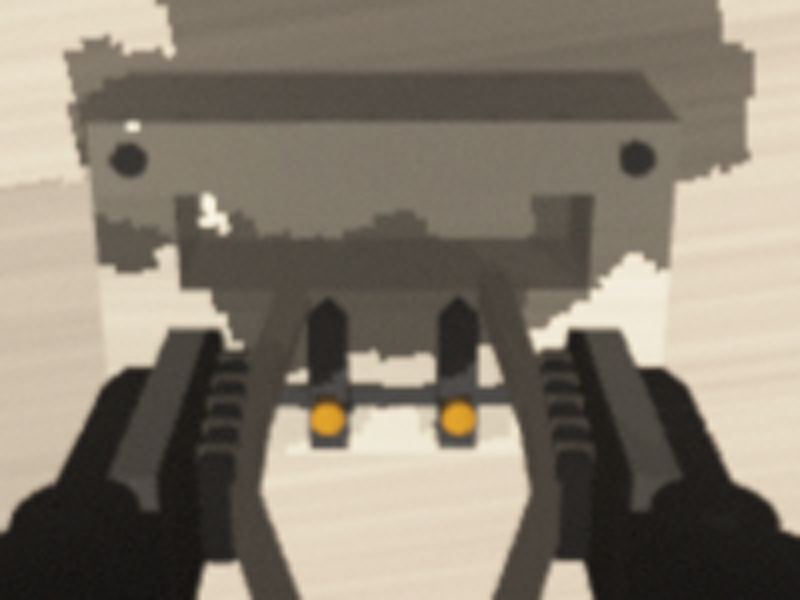

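Both tips sit above the slot (crop (288,275) and (500,270)), between the slot's ends and clear of the pointer points at (328,300) and (457,300). I lower 29 mm.

Request:
move_arm(
  increments=[
    {"offset": [0.0005,0.004,-0.0004],"yaw": 0,"jaw": 120},
    {"offset": [0.0005,0.009,-0.0004],"yaw": 0,"jaw": 120},
    {"offset": [0.0005,0.014,-0.0004],"yaw": 0,"jaw": 120},
    {"offset": [0.0005,0.019,-0.0004],"yaw": 0,"jaw": 120},
    {"offset": [0.0005,0.023,-0.0004],"yaw": 0,"jaw": 120},
    {"offset": [0.0005,0.027,-0.0004],"yaw": 0,"jaw": 120},
    {"offset": [0.0005,0.029,-0.0004],"yaw": 0,"jaw": 120},
    {"offset": [0.0005,0.029,-0.0004],"yaw": 0,"jaw": 120},
    {"offset": [0.0005,0.029,-0.0004],"yaw": 0,"jaw": 120},
  ],
)

```text
clock: 11.83
position: [0.527, 0.0981, 0.068]
ee_rot: [-0.704, 0.048, -0.056, 0.707]
ft_force: [0.5, -0.7, -0.4]
grip_width: 0.533
```

```bash
cat > tips.py <<'E'
from h import *
import sys
go([.5259,.0985,.067],81.6)
p=shot('wrist');save(p,sys.argv[1],(160,150,360,300),4);np.savez('w.npz',**{k:np.array(v) for k,v in p.items()})
C=cloud(p);Gc=g(C)[150:300,160:360].reshape(-1,3)
for z in range(22,70,4):
    k=Gc[(abs(Gc[:,2]-z)<2)&(abs(Gc[:,0])<6)&(abs(Gc[:,1])<22)]
    for s in (-1,1):
        j=k[k[:,1]*s>0]
        if len(j): print(z,s,len(j),j.min(0).round(1)[:2],j.max(0).round(1)[:2])
E
python3 tips.py w8.png
```

```text
clock 11.8333 pos [0.527  0.0981 0.068 ] ang 81.55 tilt [ 0.0112  0.0039 -0.9999] F [ 0.46 -0.65 -0.4 ] w 0.5326
offset [-0.0011  0.001   0.0002] yaw -0.05
26 -1 18 [ -3.4 -15.8] [  2.8 -12. ]
26 1 8 [-3.2 14.9] [ 0.1 17.9]
30 -1 27 [ -3.1 -16.2] [  2.9 -12. ]
30 1 27 [-3.4 14.7] [ 2.4 18.8]
34 -1 30 [ -3.5 -16.4] [  3.4 -12.7]
34 1 29 [-3.3 14.9] [ 2.7 19. ]
38 -1 33 [ -3.2 -17. ] [  2.7 -12.7]
38 1 36 [-3.4 15.2] [ 3.1 19.3]
42 -1 30 [ -3.  -17.3] [  3.5 -13. ]
42 1 29 [-2.9 15.5] [ 3.  19.5]
46 -1 37 [ -3.1 -17.4] [  3.4 -13.6]
46 1 37 [-3.2 15.9] [ 3.1 19.8]
50 -1 38 [ -2.8 -18. ] [  3.2 -13.8]
50 1 39 [-2.8 16.1] [ 3.3 20.4]
54 -1 40 [ -4.6 -21.5] [  3.5 -14.1]
54 1 35 [-2.6 16.6] [ 3.4 20.5]
58 -1 39 [ -5.9 -21.4] [  3.5 -14.4]
58 1 35 [-5.9 16.8] [ 3.2 21.2]
62 -1 56 [ -6.  -21.4] [  4.9 -14.7]
62 1 52 [-6.  17.1] [ 5.1 21.9]
66 -1 58 [ -6.  -21.4] [  4.1 -15. ]
66 1 52 [-6.  17.3] [ 5.1 22. ]
```

View pics/w8.png

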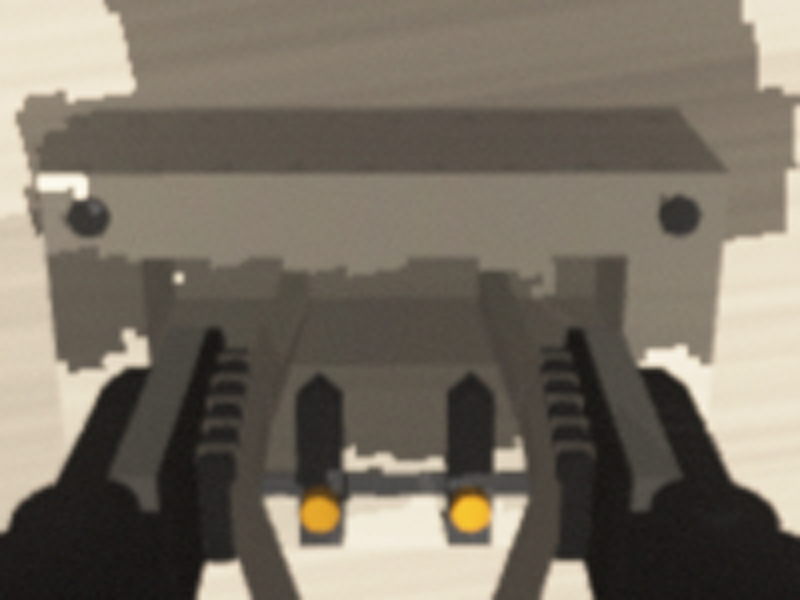

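The tips are inside the slot (crop (292,280) and (497,280)), centred in x and clear of its ends, with the pointer points at (320,375) and (470,375). Next I squeeze.

Request:
move_arm(
  increments=[
    {"offset": [0,0,0],"yaw": 0,"jaw": 122},
    {"offset": [0,0,0],"yaw": 0,"jaw": 124},
    {"offset": [0,0,0],"yaw": 0,"jaw": 126},
    {"offset": [0,0,0],"yaw": 0,"jaw": 128},
    {"offset": [0,0,0],"yaw": 0,"jaw": 130},
    {"offset": [0,0,0],"yaw": 0,"jaw": 130},
    {"offset": [0,0,0],"yaw": 0,"jaw": 130},
    {"offset": [0,0,0],"yaw": 0,"jaw": 130},
  ],
)

```text
clock: 12.55
position: [0.5271, 0.0981, 0.0682]
ee_rot: [-0.703, 0.048, -0.056, 0.707]
ft_force: [-0.2, 0.2, -1.2]
grip_width: 0.494
```

```bash
cat >> tips.py <<'E'
ys,xs=np.arange(-40,40,.25),np.arange(5,40,.25);YY,XX=np.meshgrid(ys,xs)
def rect(z):
    P=np.concatenate([(G0+(XX[...,None]*GX+YY[...,None]*GY)/1000),np.full(XX.shape+(1,),z)],-1)
    Q=(P-p['W'][:3,3])@p['W'][:3,:3];uv=Q@np.array(p['intrinsics']).T
    return cv2.remap(p['pixels'],(uv[...,:2]/uv[...,2:]).astype(np.float32),None,cv2.INTER_CUBIC).astype(int)
im=rect(.039).max(-1)
for x in (12,13,14,15,16,17):
    d=np.where((im[int((x-5)*4)]<65)&(abs(ys)<20))[0];s=np.split(d,np.where(np.diff(d)>1)[0]+1)
    print('ptr',x,[(ys[k[0]],ys[k[-1]],(ys[k[0]]+ys[k[-1]])/2) for k in s if len(k)>8])
im=rect(.042);n,l,st,ce=cv2.connectedComponentsWithStats((im[...,0]-im[...,2]>80).astype(np.uint8))
for i in range(1,n):
    if st[i,4]>60: print('brass y,x',ys[0]+ce[i,0]/4,xs[0]+ce[i,1]/4)
E
python3 tips.py w9.png | grep -v '^[4-9]. '
```

```text
clock 12.55 pos [0.5271 0.0981 0.0682] ang 81.55 tilt [ 0.0116  0.004  -0.9999] F [-0.16  0.24 -1.23] w 0.4942
offset [-0.0013  0.0012  0.0002] yaw -0.05
26 -1 14 [ -3.  -13.1] [ 3.1 -9.4]
26 1 13 [-2.9 11.9] [ 2.7 15.6]
30 -1 25 [ -3.3 -13.6] [ 1.7 -9.3]
30 1 31 [-3.5 12.2] [ 2.8 16. ]
34 -1 34 [ -3.1 -13.9] [ 3.3 -9.8]
34 1 28 [-2.9 12.6] [ 3.3 16.7]
38 -1 34 [ -2.9 -14.7] [  3.3 -10.2]
38 1 34 [-3.1 13. ] [ 3.2 17.1]
ptr 12 [(np.float64(-13.75), np.float64(-6.75), np.float64(-10.25)), (np.float64(9.25), np.float64(16.25), np.float64(12.75))]
ptr 13 [(np.float64(-13.75), np.float64(-6.75), np.float64(-10.25)), (np.float64(9.25), np.float64(16.25), np.float64(12.75))]
ptr 14 [(np.float64(-13.5), np.float64(-6.75), np.float64(-10.125)), (np.float64(9.25), np.float64(16.25), np.float64(12.75))]
ptr 15 [(np.float64(-13.75), np.float64(-6.75), np.float64(-10.25)), (np.float64(9.25), np.float64(16.25), np.float64(12.75))]
ptr 16 [(np.float64(-13.75), np.float64(-6.75), np.float64(-10.25)), (np.float64(9.25), np.float64(16.25), np.float64(12.75))]
ptr 17 [(np.float64(-13.75), np.float64(-6.75), np.float64(-10.25)), (np.float64(9.25), np.float64(16.25), np.float64(12.75))]
brass y,x 12.772766323024058 30.27147766323024
brass y,x -10.355311355311354 30.278846153846153
```

View pics/w9.png

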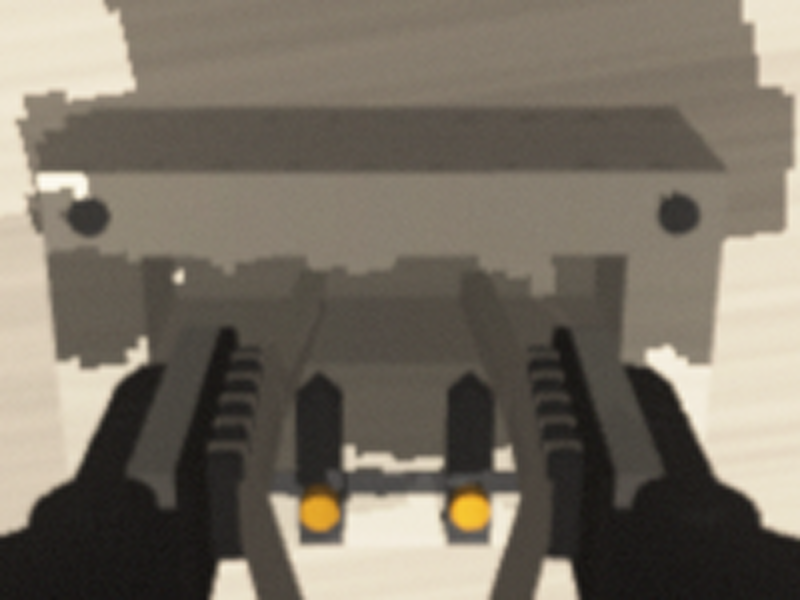

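At jaw 130 the tips are at -11.2 and +13.7, against the pointers at -10.2 and +12.75, with midpoints matching. About 2.5 more counts are needed.

Request:
move_arm(
  increments=[
    {"offset": [0,0,0],"yaw": 0,"jaw": 131},
    {"offset": [0,0,0],"yaw": 0,"jaw": 132},
    {"offset": [0,0,0],"yaw": 0,"jaw": 132.5},
    {"offset": [0,0,0],"yaw": 0,"jaw": 132.5},
    {"offset": [0,0,0],"yaw": 0,"jaw": 132.5},
    {"offset": [0,0,0],"yaw": 0,"jaw": 132.5},
  ],
)

```text
clock: 13.1
position: [0.5271, 0.0981, 0.0682]
ee_rot: [-0.703, 0.048, -0.056, 0.707]
ft_force: [-0.1, 0.1, -0.7]
grip_width: 0.481
```

```bash
python3 tips.py w10.png | grep -v '^[4-9]. '
python3 - <<'E'
from h import *
f=np.load('w.npz');p={k:f[k] for k in f}
# tip columns by top face edges in the image rows, refined
gr=cv2.cvtColor(p['pixels'],cv2.COLOR_RGB2GRAY)
D=p['depth'];Gc=g(cloud(p))
# limb centre line fit y(z), extrapolate to the tip
for s in (-1,1):
    pts=[]
    for z in np.arange(25,48,1.5):
        k=Gc[(abs(Gc[...,2]-z)<.75)&(abs(Gc[...,0])<6)&(abs(Gc[...,1])<22)&(Gc[...,1]*s>0)]
        if len(k)>3: pts.append((z,k[:,1].min(),k[:,1].max()))
    pts=np.array(pts);c=np.polyfit(pts[:,0],pts[:,1:].mean(1),1);print(s,c.round(3),'y at 22.5,24:',np.polyval(c,[22.5,24]).round(2))
k=Gc[(abs(Gc[...,0])<6)&(abs(Gc[...,1])<18)&(abs(abs(Gc[...,1]-1.25)-11.5)<2)&(Gc[...,2]>14)]
print('lowest z',np.sort(k[:,2])[:20].round(1))
E
```

```text
clock 13.1 pos [0.5271 0.0981 0.0682] ang 81.56 tilt [ 0.0115  0.004  -0.9999] F [-0.12  0.11 -0.72] w 0.4808
offset [-0.0013  0.0012  0.0002] yaw -0.04
26 -1 7 [ -2.9 -12. ] [-2.4 -8.8]
26 1 10 [-2.9 11.2] [ 1.4 15. ]
30 -1 29 [ -3.2 -12.9] [ 3.1 -8.7]
30 1 31 [-3.2 11.1] [ 3.  15.3]
34 -1 35 [ -3.2 -13.4] [ 3.4 -9.1]
34 1 30 [-2.8 11.5] [ 3.3 15.7]
38 -1 35 [ -3.2 -14. ] [ 3.4 -9.5]
38 1 34 [-3.1 12.3] [ 3.4 16.4]
ptr 12 [(np.float64(-13.75), np.float64(-6.75), np.float64(-10.25)), (np.float64(9.25), np.float64(15.75), np.float64(12.5))]
ptr 13 [(np.float64(-13.75), np.float64(-6.75), np.float64(-10.25)), (np.float64(9.25), np.float64(16.0), np.float64(12.625))]
ptr 14 [(np.float64(-13.75), np.float64(-6.75), np.float64(-10.25)), (np.float64(9.25), np.float64(16.25), np.float64(12.75))]
ptr 15 [(np.float64(-13.75), np.float64(-6.75), np.float64(-10.25)), (np.float64(9.25), np.float64(16.25), np.float64(12.75))]
ptr 16 [(np.float64(-13.75), np.float64(-6.75), np.float64(-10.25)), (np.float64(9.25), np.float64(16.25), np.float64(12.75))]
ptr 17 [(np.float64(-13.75), np.float64(-6.75), np.float64(-10.25)), (np.float64(9.25), np.float64(16.25), np.float64(12.75))]
brass y,x 12.763793103448279 30.26853448275862
brass y,x -10.353211009174313 30.28623853211009
-1 [-0.126 -6.99 ] y at 22.5,24: [ -9.82 -10.01]
1 [ 0.113 10.   ] y at 22.5,24: [12.55 12.72]
lowest z [26.3 26.3 26.4 26.5 26.6 26.6 26.7 27.1 27.2 27.3 27.4 27.4 27.6 27.7
 27.9 28.  28.1 28.1 28.1 28.2]
```

View pics/w10.png

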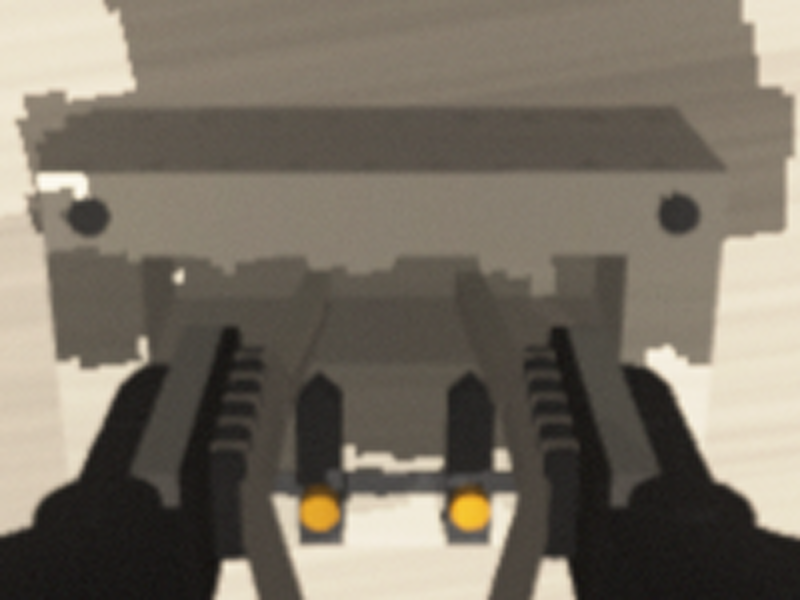

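The final squeeze puts the tips at about y = -10.1 and +12.8 against pointers at -10.25 and +12.75, with the pointers unmoved. The tips sit roughly 9 mm deep, so I lower 1 mm and hold.

Request:
move_arm(
  increments=[
    {"offset": [0,0.001,0],"yaw": 0,"jaw": 132.5},
    {"offset": [0,0.001,0],"yaw": 0,"jaw": 132.5},
    {"offset": [0,0.001,0],"yaw": 0,"jaw": 132.5},
    {"offset": [0,0.001,0],"yaw": 0,"jaw": 132.5},
    {"offset": [0,0.001,0],"yaw": 0,"jaw": 132.5},
    {"offset": [0,0.001,0],"yaw": 0,"jaw": 132.5},
    {"offset": [0,0.001,0],"yaw": 0,"jaw": 132.5},
    {"offset": [0,0.001,0],"yaw": 0,"jaw": 132.5},
    {"offset": [0,0.001,0],"yaw": 0,"jaw": 132.5},
    {"offset": [0,0.001,0],"yaw": 0,"jaw": 132.5},
  ],
)

```text
clock: 13.98
position: [0.5271, 0.0981, 0.0672]
ee_rot: [-0.703, 0.048, -0.056, 0.707]
ft_force: [1.1, 0.7, -0.9]
grip_width: 0.482
```

Request:
move_arm(
  increments=[
    {"offset": [0,0,0],"yaw": 0,"jaw": 132.5},
    {"offset": [0,0,0],"yaw": 0,"jaw": 132.5},
    {"offset": [0,0,0],"yaw": 0,"jaw": 132.5},
    {"offset": [0,0,0],"yaw": 0,"jaw": 132.5},
    {"offset": [0,0,0],"yaw": 0,"jaw": 132.5},
    {"offset": [0,0,0],"yaw": 0,"jaw": 132.5},
    {"offset": [0,0,0],"yaw": 0,"jaw": 132.5},
    {"offset": [0,0,0],"yaw": 0,"jaw": 132.5},
    {"offset": [0,0,0],"yaw": 0,"jaw": 132.5},
    {"offset": [0,0,0],"yaw": 0,"jaw": 132.5},
  ],
)

```text
clock: 14.82
position: [0.5271, 0.0981, 0.0672]
ee_rot: [-0.703, 0.048, -0.056, 0.707]
ft_force: [0.1, -0.1, -0.7]
grip_width: 0.484
```

```bash
python3 tips.py w11.png | grep -v '^[4-9]. '
```

```text
clock 14.8167 pos [0.5271 0.0981 0.0672] ang 81.55 tilt [ 0.0115  0.004  -0.9999] F [ 0.11 -0.09 -0.68] w 0.4844
offset [-0.0012  0.0002  0.0002] yaw -0.05
26 -1 18 [ -3.5 -12.5] [ 3.2 -8.8]
26 1 19 [-3.  11.1] [ 3.3 15. ]
30 -1 34 [ -3.2 -13. ] [ 2.8 -8.7]
30 1 32 [-3.1 11.5] [ 3.8 15.8]
34 -1 28 [ -3.2 -13.7] [ 2.8 -9.2]
34 1 30 [-3.  11.9] [ 3.1 16. ]
38 -1 30 [ -3.3 -14. ] [  3. -10.]
38 1 32 [-2.9 12.3] [ 3.7 16.3]
ptr 12 [(np.float64(-13.75), np.float64(-7.0), np.float64(-10.375)), (np.float64(9.25), np.float64(15.75), np.float64(12.5))]
ptr 13 [(np.float64(-14.0), np.float64(-6.75), np.float64(-10.375)), (np.float64(9.25), np.float64(16.25), np.float64(12.75))]
ptr 14 [(np.float64(-14.0), np.float64(-6.75), np.float64(-10.375)), (np.float64(9.25), np.float64(16.25), np.float64(12.75))]
ptr 15 [(np.float64(-13.75), np.float64(-6.75), np.float64(-10.25)), (np.float64(9.25), np.float64(16.25), np.float64(12.75))]
ptr 16 [(np.float64(-13.75), np.float64(-6.75), np.float64(-10.25)), (np.float64(9.25), np.float64(16.0), np.float64(12.625))]
ptr 17 [(np.float64(-13.75), np.float64(-7.0), np.float64(-10.375)), (np.float64(9.25), np.float64(16.0), np.float64(12.625))]
brass y,x -10.423674588665449 30.204753199268737
brass y,x 12.744827586206895 30.24353448275862
```

Request:
move_arm(
  increments=[
    {"offset": [0,0,0],"yaw": 0,"jaw": 132.5},
    {"offset": [0,0,0],"yaw": 0,"jaw": 132.5},
    {"offset": [0,0,0],"yaw": 0,"jaw": 132.5},
    {"offset": [0,0,0],"yaw": 0,"jaw": 132.5},
    {"offset": [0,0,0],"yaw": 0,"jaw": 132.5},
    {"offset": [0,0,0],"yaw": 0,"jaw": 132.5},
    {"offset": [0,0,0],"yaw": 0,"jaw": 132.5},
    {"offset": [0,0,0],"yaw": 0,"jaw": 132.5},
    {"offset": [0,0,0],"yaw": 0,"jaw": 132.5},
    {"offset": [0,0,0],"yaw": 0,"jaw": 132.5},
  ],
)

```text
clock: 15.7
position: [0.5271, 0.0981, 0.0672]
ee_rot: [-0.703, 0.048, -0.056, 0.707]
ft_force: [0.6, 0.4, -0.4]
grip_width: 0.479
```

Request:
move_arm(
  increments=[
    {"offset": [0,0,0],"yaw": 0,"jaw": 132.5},
    {"offset": [0,0,0],"yaw": 0,"jaw": 132.5},
    {"offset": [0,0,0],"yaw": 0,"jaw": 132.5},
    {"offset": [0,0,0],"yaw": 0,"jaw": 132.5},
    {"offset": [0,0,0],"yaw": 0,"jaw": 132.5},
    {"offset": [0,0,0],"yaw": 0,"jaw": 132.5},
    {"offset": [0,0,0],"yaw": 0,"jaw": 132.5},
    {"offset": [0,0,0],"yaw": 0,"jaw": 132.5},
    {"offset": [0,0,0],"yaw": 0,"jaw": 132.5},
    {"offset": [0,0,0],"yaw": 0,"jaw": 132.5},
  ],
)

```text
clock: 16.53
position: [0.5271, 0.0981, 0.0672]
ee_rot: [-0.703, 0.048, -0.056, 0.707]
ft_force: [0.5, 0.2, 0.0]
grip_width: 0.482
```

Request:
move_arm(
  increments=[
    {"offset": [0,0,0],"yaw": 0,"jaw": 132.5},
    {"offset": [0,0,0],"yaw": 0,"jaw": 132.5},
    {"offset": [0,0,0],"yaw": 0,"jaw": 132.5},
    {"offset": [0,0,0],"yaw": 0,"jaw": 132.5},
    {"offset": [0,0,0],"yaw": 0,"jaw": 132.5},
    {"offset": [0,0,0],"yaw": 0,"jaw": 132.5},
    {"offset": [0,0,0],"yaw": 0,"jaw": 132.5},
    {"offset": [0,0,0],"yaw": 0,"jaw": 132.5},
    {"offset": [0,0,0],"yaw": 0,"jaw": 132.5},
    {"offset": [0,0,0],"yaw": 0,"jaw": 132.5},
  ],
)

```text
clock: 17.37
position: [0.5271, 0.0981, 0.0672]
ee_rot: [-0.703, 0.048, -0.056, 0.707]
ft_force: [-0.2, -0.3, -0.4]
grip_width: 0.483
```

```bash
python3 tips.py w12.png | grep -E '^(clock|26|30|brass)'; python3 -c "
from workcell import manip; print(manip.hand_in())"
```

```text
clock 17.3667 pos [0.5271 0.0981 0.0672] ang 81.55 tilt [ 0.0116  0.004  -0.9999] F [-0.19 -0.33 -0.4 ] w 0.4827
26 -1 15 [ -3.  -12.5] [ 3.3 -8.7]
26 1 22 [-3.1 11.2] [ 2.7 15. ]
30 -1 31 [ -3.2 -12.8] [ 3.5 -8.7]
30 1 25 [-2.9 11.6] [ 3.2 15.4]
brass y,x -10.355646630236794 30.26775956284153
brass y,x 12.76455479452055 30.259845890410958
the job is handed in; nothing more can be done
None
```

The tweezers are hanging in the gauge slot with one tip level with each pointer, still held in the gripper, and the job is handed in at about 17.4 s of the 54 s allowed. I lifted them by the pads out of the stand, lowered the tips into the slot, and squeezed to about 41 mm over the pads. I then held that gap for over 3 s.

- **Tips against pointers:** measured about 2 mm above the tip ends, the tips were at y ≈ -10.6 and +13.1 mm; following the taper down gives about -10.4 and +12.8 at the ends. The pointers measured -10.3 and +12.75, so each tip is within about 0.4 mm.
- **Depth and clearance:** the tips are about 10 mm down, centred across the slot (within about ±3.5 mm in the ±9 mm opening), and about 14 mm clear of the bottom. I could not see the tip ends directly, so the depth is uncertain by about 1 mm.
- **Pointers and forces:** neither pointer moved by more than 0.1 mm between checks. During the hold the wrist force read about 1 N and the arm pose did not change. The grip opening stayed within sensor noise.
- **What disagreed:** the point-finding network never found the pointers in the close wrist views, so I measured them from image edges and brass screws instead. The hand also leaned about 0.7° by the end, which shifts things by less than 1 mm.
- **Bystanders:** the screwdriver, bearing and oil bottle were never approached; I did not photograph them again at the end.

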